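# Set the stitch length on a sole stitcher's feed box

## Robot

A 6-joint arm with a two-finger parallel gripper is mounted at the origin on the work surface. World frame = base frame: x ahead of the robot, y to its left, z up, the work surface at z = 0. Lengths are in mm, angles in rad, forces in N, time in s.
With the tool pointing down it reaches from about 350 to 1000 mm from the base axis. Payload 7.1 kg.
Tool frame: the origin (TCP) lies on the centre line of the jaws, within the pads' length; the fingertips stand 22 mm ahead of it and the grasp point (between the pads) lies 3 mm ahead of it (bot.finger_overhang is the distance from the TCP to the fingertips, in mm); z points along the fingers, y is the line along which they close (so a half turn about z gives the same grasp; the last joint's range is limited). The gripper opens to 85 mm and grips with 20 to 120 N. Pads are 22 mm wide; open, the fingers measure 114 mm over their backs; the gripper's body (76 mm by 85 mm) begins 54 mm behind the grasp point. The pads swing forward as they close: fully open they stand 13 mm farther back than shut.
Start: joints at [-0.019, 0.423, 1.63, -0, 1.089, -0.019], TCP at [624.984, 0.026, 253.319] pointing down, gripper open.
Joint ranges: [-3, 3], [-0.9, 2.11], [0.09, 2.58], [-1.31, 4.45], [0.11, 2.69], [-2.54, 2.54]. Speed limits (rad/s): [2.39, 2.39, 3.01, 3.14, 3.14, 3.14].

## Interface

Orientations are given as a rotation vector (axis times angle).
In Python, from station import bot gives the robot as it stands.
- The arm moves only by the shell command python3 -m inch 'ROWS' [FORCE]. ROWS is JSON, one flat list of numbers, 5 for each row, row after row: the shift along the tool's x, y, z normalised to -1 to 1, where 1 is 0.25 m, then the turn about the tool's z normalised to -1 to 1, where 1 is pi rad, then the closure, from 0 (fully open) to 1 (shut). In form: [dx, dy, dz, roll, gripper, dx, dy, dz, roll, gripper, ...]. A call has 1 to 5 rows; each row is the pose to reach, as a shift and turn from the pose commanded when the call began, along the tool's axes at that moment, turning the shorter way round; what a row does not reach only later rows make up. A row lasts 1/8 s, in which the tool goes at most 62.5 mm and 10.7 degrees, less where a joint would pass 70% of its speed; a pose out of reach is approached as far as the arm can. A call with a number of a shift or a turn outside -1 to 1 is refused whole. A call with a gripper value outside its range is refused whole. The fingers move at their own pace and stop on an object; FORCE is the grip in N (left out, the last holds). Time passes only in rows, so rows that repeat a pose let the fingers close. It gives the time, the measured TCP pose, the force, the opening and the grip force at its end, in the units of the state.
- bot.state(): the state, without advancing time (a new reading comes with each control period).
- bot.camera(name): name is "scene" or "side" or "wrist"; returns a dict with "pixels" (420x560x3 uint8, red, green, blue), "camera_matrix" (3x3 intrinsics, pixels), "rvec" (rotation vector, rad) and "tvec" (3), from world to camera coordinates, as OpenCV has them. Camera axes: x right, y down, z forward; pixel columns grow to the right and rows downward; lengths in mm; the calibration is good to about 2 mm. A picture is of the moment at which its call begins. There is no depth.
- bot.hand_in(): hands the job in; it is judged then, once.
The state is a dict: "t": time; "joint_positions": joint angles; "joint_velocities": joint speeds; "tau": joint torques, N m; "eef_pos": TCP position; "orientation": TCP orientation; "force": force on the tool from outside, world axes, zero at the start; "moment": the same for the moment, N m; "opening": finger opening in mm; "finger_force": force on a finger pad.
Only numpy, scipy, OpenCV 4.12 (cv2) and the standard library are available. Lean on these libraries where they do the work, as an engineer would, in place of code of your own. Each camera call takes 0.05 s, during which the arm holds its last target. There are 200 camera calls.

## Task

Set the stitch length: with a fingertip, push the ring's lever round its arc until its pointer stands on the one long mark of the scale, then press the clamp handle beside it fully down and leave it down, with the pointer still on the mark. Nothing is to be lifted: the ring stays down on its seat, and the spools, tools and other loose things stay where they are. Finish clear of everything.

Things in the scene. Friction and masses are not known exactly. Their poses are not given: they have to be found in the camera images.
- feedbox: Fixed grey-green machine box, foot 270 x 350 mm, top 70 mm above the table. Origin: centre of its underside; x points away from its front, y to its left, z up. The ring's upright axis is at (0, 40) mm in this frame, the clamp at the right (-y). A shaft in blocks runs along the back of the top at x = 95 mm, up to 122 mm above the table, with a 72 mm hand wheel at its left end, up to 134 mm.
- scale: Fixed pale metal scale, a sector of about 110 degrees, 68 to 118 mm from the ring's axis, 4 mm thick, on the box's top. Origin: on the ring's axis, 70 mm above the table. Its yaw varies. Seven dark radial marks at 15 degree steps: six are 11 mm long, one is 37 mm long and 5 mm wide. The long mark lies along -x of this frame; from above, four marks are clockwise of it, two anticlockwise.
- long_mark (a point): Point on the long mark's centre line, 96 mm from the ring's axis, on the scale's top face. The pointer tip should stand above it.
- ring (a joint): Angle of the ring (dark steel disc, 110 mm diameter, top 88.5 mm above the table) and its lever, rad, -1.5 to 1.5: 0 when the lever points to -x of the feed box, growing anticlockwise seen from above. Starts at -1.3 to -0.9, clockwise of the long mark. It turns with friction (about 2 N at the post) and stays where it is left. A light spring holds it down; it must not be pulled up.
- pointer (a point): Tip of the lever's pointer, 96 mm from the ring's axis, 79.5 mm above the table. The lever is a flat steel bar on the ring, 13 mm wide, its top 88.5 mm above the table, narrowing to a 5 mm wide tip.
- lever_post (a point): Middle of the upright finger post on the lever, 72 mm from the ring's axis, 110 mm above the table. The post is 12 mm in diameter and ends in a black ball of 18 mm diameter whose top is 132 mm above the table. Push the post sideways, along the arc.
- clamp (a joint): Clamp handle, rad: at 0 its bar reaches from the pivot towards -x of the feed box and 20 degrees up; at 0.785 it is fully down on its stop, 25 degrees below level (ball centre 32 mm below the pivot). Starts at 0 to 0.15. Pressing down on the ball turns it with about 1.5 N; it stays where it is left. It does not really lock the ring.
- clamp_ball (a point): Centre of the black ball, 18 mm in diameter, at the clamp handle's outer end, 75 mm from the pivot. The handle is a bar of 10 mm diameter.
- clamp_pivot (a point): Clamp handle's pivot, 114 mm above the table, axis along the feed box's y, between two steel cheeks 22 mm apart (inner faces) that reach 124 mm above the table.
- bobbin: Loose aluminium bobbin, 32 mm diameter, 26 mm high, standing on the feed box's top near the front right corner. Origin: centre of its underside. Leave alone.
- spool_dark: Loose dark thread spool standing on the table left of the box, 64 mm diameter, 110 mm high. Origin: centre of its underside. Leave alone.
- spool_light: Loose light grey thread spool standing on the table right of the box, 64 mm diameter, 110 mm high. Origin: centre of its underside. Leave alone.
- wax: Loose block of brown thread wax, 60 x 35 x 22 mm, on the table behind the box. Origin: centre of its underside. Leave alone.
- tin: Loose round steel tin of tacks, 64 mm diameter, 55 mm high, on the table behind the box. Origin: centre of its underside. Leave alone.
- hammer: Loose hammer lying on the table, left. Leave alone.
- screwdriver: Loose screwdriver lying on the table, right. Leave alone.

How it is judged (in metres and radians):
On the way, in this order (a step that is already met when the one before it is completed fails the run):
1. the pointer stands on the long mark while the clamp handle is still up (horizontal distance between pointer and long_mark below 0.0065 m and value of joint clamp below 0.35 rad), for 0.3 s.
2. the clamp handle is pressed fully down with the pointer on the mark (horizontal distance between pointer and long_mark below 0.0065 m and value of joint clamp above 0.7 rad), for 0.2 s.
At the end, for the whole second after the job is handed in: The pointer tip stands on the long mark (within 6.5 mm, about 4 degrees), at rest, and the clamp handle is down (at least 0.70 of its 0.785 rad) (all of step 2 and velocity of joint ring between -0.05 and 0.05 rad/s); the robot touches nothing.
It fails at once if the ring is pulled up off its seat (more than 6 mm) (height (world z) of lever_post above 0.116 m).
It fails at once if a loose thing (spool, bobbin, wax, tin, hammer, screwdriver) is moved more than 20 mm or lifted (distance of any of spool_dark, spool_light, bobbin, wax, tin, hammer, screwdriver from where it was at the start of the episode above 0.02 m).
It also fails if it takes over 45 s, if anything falls off the work surface, if the arm or the gripper's body presses on something with over 40 N, if the wrist force passes 120 N, or if a joint passes its speed limit or range.

## Working session

There is one attempt and no reset: what is moved stays moved. The work goes in short steps, Python scripts to look and compute and a shell command to move; the robot and the scene stay as the last step left them, time stands still between calls to the robot, and variables do not carry over. Pictures are saved under pics/ and viewed, at most 10 in all, crops included, and the job is handed in when it is done.

```bash
mkdir -p pics
cat > h.py <<'E'
import numpy as np, cv2, pickle
from station import bot
def snap(n,f):
    c=bot.camera(n); pickle.dump(c,open(f'pics/{f}.pkl','wb')); cv2.imwrite(f'pics/{f}.png',cv2.resize(c['pixels'][:,:,::-1],(800,600),interpolation=cv2.INTER_CUBIC)); return c
def load(f): return pickle.load(open(f'pics/{f}.pkl','rb'))
def crop(f,u0,v0,w,h):
    p=load(f)['pixels'][v0:v0+h,u0:u0+w,::-1]; s=min(800/w,600/h)
    cv2.imwrite(f'pics/{f}_c.png',cv2.resize(p,None,fx=s,fy=s,interpolation=cv2.INTER_CUBIC)); print('scale',s)
def ray(c,u,v,z):
    R=cv2.Rodrigues(np.array(c['rvec'],float))[0]; t=np.array(c['tvec'],float).ravel()
    o=-R.T@t; d=R.T@np.linalg.inv(np.array(c['camera_matrix']))@[u,v,1]
    return o+d*(z-o[2])/d[2]
def proj(c,P):
    return cv2.projectPoints(np.array(P,float).reshape(-1,3),np.array(c['rvec'],float),np.array(c['tvec'],float),np.array(c['camera_matrix'],float),None)[0].reshape(-1,2)
E
python3 - <<'E'
from h import *
for n in ['scene','side','wrist']:
    c=snap(n,n+'0'); R=cv2.Rodrigues(np.array(c['rvec'],float))[0]; print(n,-R.T@np.ravel(c['tvec']),R[2])
s=bot.state();print(s['t'],s['eef_pos'],s['orientation'],s['opening'],bot.finger_overhang)
E
```

```text
scene [ 974.28945051 -581.76177115  805.70250916] [-0.36135761  0.61744265 -0.69870254]
side [ 285.25401558 -744.80637884 1023.05183217] [ 0.26548954  0.6355199  -0.72500328]
wrist [624.97330016  79.98915345 373.04766728] [-0.00121313 -0.31236434 -0.9499616 ]
0.15 [6.24612184e+02 3.79411580e-02 2.52729229e+02] [-2.22082736e+00 -2.22085422e+00  1.25545729e-03] 85.70721884102245 22.0
```

View pics/scene0.png

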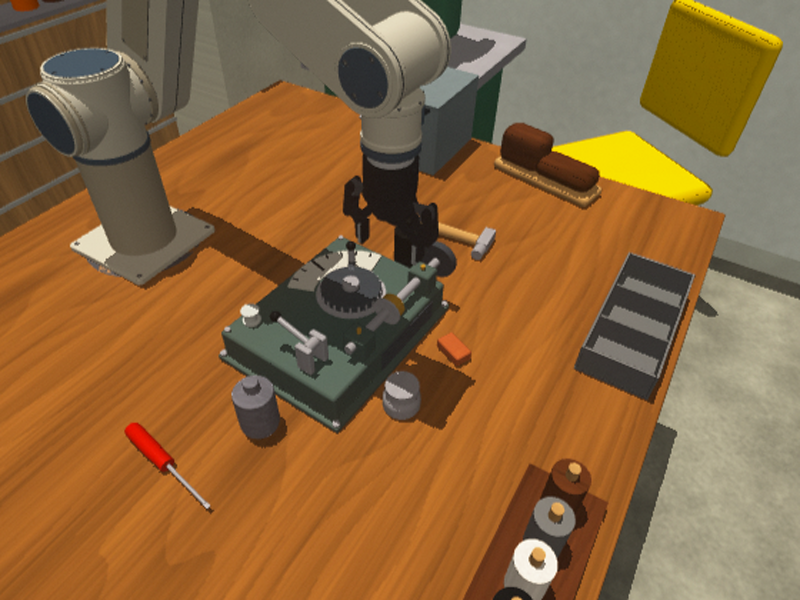

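View pics/wrist0.png

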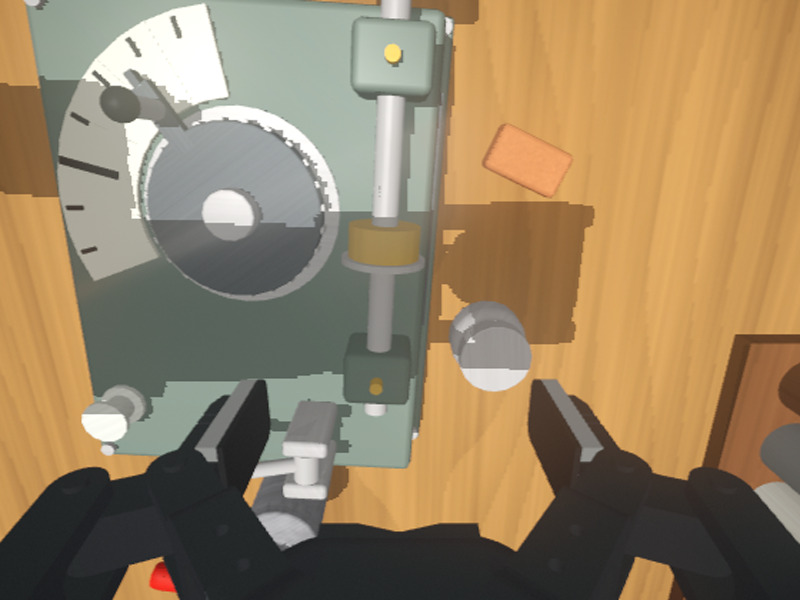

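Run:
```python
from h import *
crop('wrist0',20,0,240,180); crop('side0',150,100,280,210)
print(load('wrist0')['camera_matrix'])
```

```text
scale 3.3333333333333335
scale 2.857142857142857
[[315.97780934   0.         278.85440669]
 [  0.         315.97780934 205.52807278]
 [  0.           0.           1.        ]]
```

View pics/wrist0_c.png

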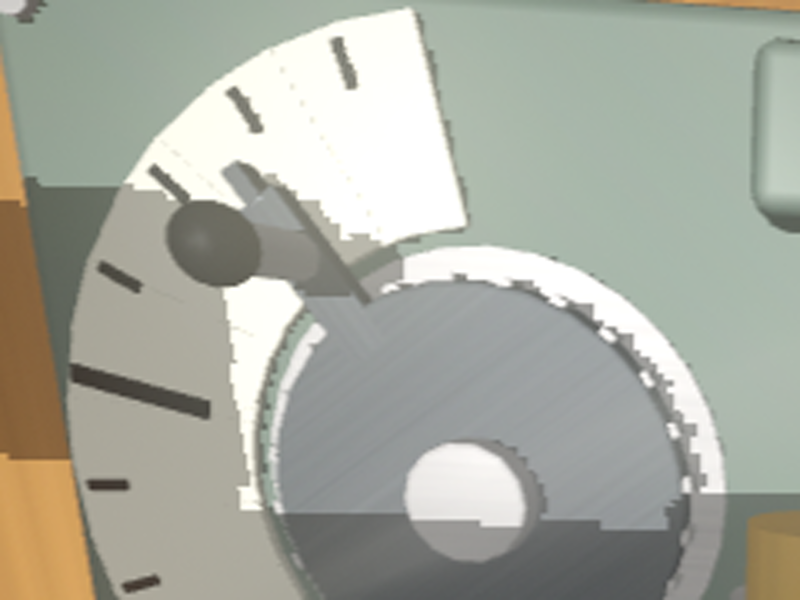

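View pics/side0_c.png

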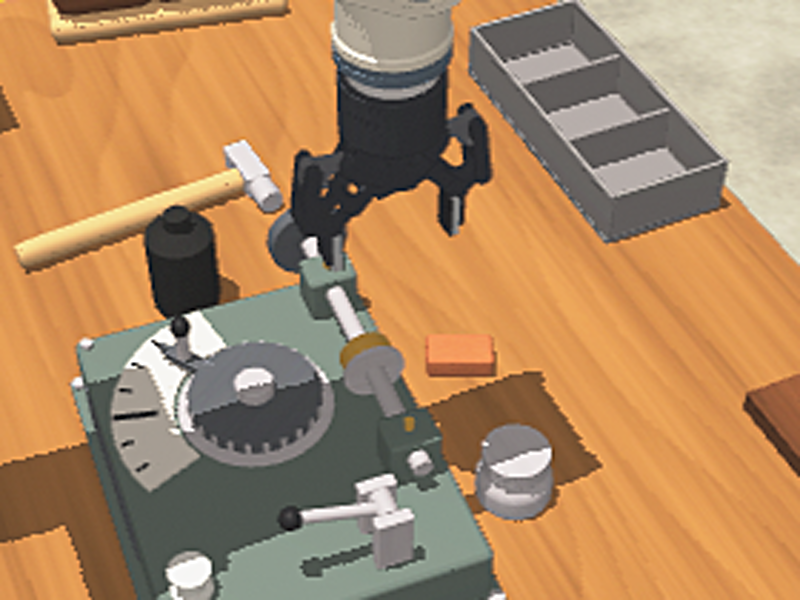

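```bash
cat > fit.py <<'E'
from h import *
from scipy.optimize import least_squares
w,s,c=load('wrist0'),load('side0'),load('scene0')
W=lambda u,v,z: ray(w,20+u/3.3333,v/3.3333,z)[:2]
M=[((337,40),(350,87)),((232,90),(258,130)),((152,168),(186,200)),((101,265),(139,288)),((73,373),(209,409)),((88,484),(128,485)),((124,587),(158,580))]
O=np.array([W(*a,74) for a,b in M]);I=np.array([W(*b,74) for a,b in M])
k=np.array([-4,-3,-2,-1,0,1,2])*-1 # from top (cw) 
def res(p):
    out=[]
    for P,off in((O,0),(I,1)):
        d=P-p[:2]; 
        for i in range(7):
            a=p[2]-np.radians(15)*k[i]*-1*-1
            u=-np.array([np.cos(a),np.sin(a)]); n=np.array([-u[1],u[0]])
            r=p[3] if off==0 else p[3]-(37 if i==4 else 11)
            out+= [d[i]@u-r,d[i]@n]
    return out
f=least_squares(res,[540,60,0,115]); print('axis x y yaw rout',f.x,'rms',np.sqrt(np.mean(f.fun**2)))
ax=f.x[:2];
def tri(obs):
    A=[];b=[]
    for cam,u,v in obs:
        p=ray(cam,u,v,0);q=ray(cam,u,v,200);d=(q-p)/np.linalg.norm(q-p);N=np.eye(3)-np.outer(d,d);A.append(N);b.append(N@p)
    return np.linalg.lstsq(np.vstack(A),np.hstack(b),rcond=None)[0]
S=lambda u,v:(s,150+u/2.857,100+v/2.857)
C=lambda u,v:(c,u/1.4286,v/1.4286)
b=W(212,243,123);t=W(238,168,88);
print('ball wrist',b,np.linalg.norm(b-ax),np.degrees(np.arctan2(*(b-ax)[::-1])),'tip',t,np.linalg.norm(t-ax))
print('ball tri',tri([S(180,327),(w,20+212/3.333,243/3.333),C(351,246)]))
print('clamp ball',tri([S(290,518),C(278,316)]))
print('cheek tops side @124',[ray(*S(u,v),124)for u,v in((378,488),(393,522))])
print('shaft wrist @108 ends', ray(w,389/1.4286,100/1.4286,115)[:2],ray(w,379/1.4286,340/1.4286,115)[:2])
print('box right edge top @70',ray(w,449/1.4286,20/1.4286,70)[:2],ray(w,408/1.4286,465/1.4286,70)[:2])
m=ax-96*np.array([np.cos(f.x[2]),np.sin(f.x[2])]);print('long mark pt',m,'post goal',ax+(m-ax)*72/96)
E
python3 fit.py
```

```text
axis x y yaw rout [ 5.21161528e+02  3.93447787e+01 -2.77950313e-01  1.15060365e+02] rms 0.5115092261080619
ball wrist [481.61724767  99.97383374] 72.38530514521489 123.1137235038954 tip [471.22663652 119.79986811] 94.69168269627957
ball tri [481.80895501 100.73071498 121.45285533]
clamp ball [ 490.21641813 -117.6586593   129.19926873]
cheek tops side @124 [array([ 560.36440741, -117.69283572,  124.        ]), array([ 557.71695622, -150.12334714,  124.        ])]
shaft wrist @108 ends [619.69606977 102.6280388 ] [612.57986139 -35.27808798]
box right edge top @70 [654.40758201 150.05814884] [ 632.36837962 -165.33339442]
long mark pt [428.84602106  65.68575856] post goal [451.92489774  59.1005136 ]
```

```bash
python3 -m inch '[0.515,-0.489,0,0.2,1, 0.515,-0.489,0,0.2,1, 0.515,-0.489,0,0.2,1, 0.515,-0.489,0.2,0.2,1, 0.515,-0.489,0.2,0.2,1]' 30
cat > w.py <<'E'
import sys
from h import *
s=bot.state();R=cv2.Rodrigues(np.array(s['orientation'],float))[0]
print(s['t'],np.round(s['eef_pos'],1),'toolx ang',np.degrees(np.arctan2(R[1,0],R[0,0])),'F',np.round(s['force'],1))
for a in sys.argv[1:]:
    P=np.array(eval(a),float);print(a,np.round(R.T@(P-s['eef_pos'])/250,4))
E
python3 w.py '[502.3,128.7,120]'
python3 - <<'E'
from h import *
w=snap('wrist','wrist1'); s=snap('side','side1'); crop('side1',150,120,240,180)
E
```

```text
t: 0.78
eef_pos: [500.1, 128.7, 200.9]
orientation: [-2.796, -1.428, 0.01]
force: [-0.8, 0.4, -0.4]
opening: -0.0
finger_force: 0.0
0.775 [500.1 128.7 200.9] toolx ang 54.1054686612062 F [-0.8  0.4 -0.4]
[502.3,128.7,120] [0.007  0.0086 0.3234]
scale 3.3333333333333335
```

View pics/wrist1.png

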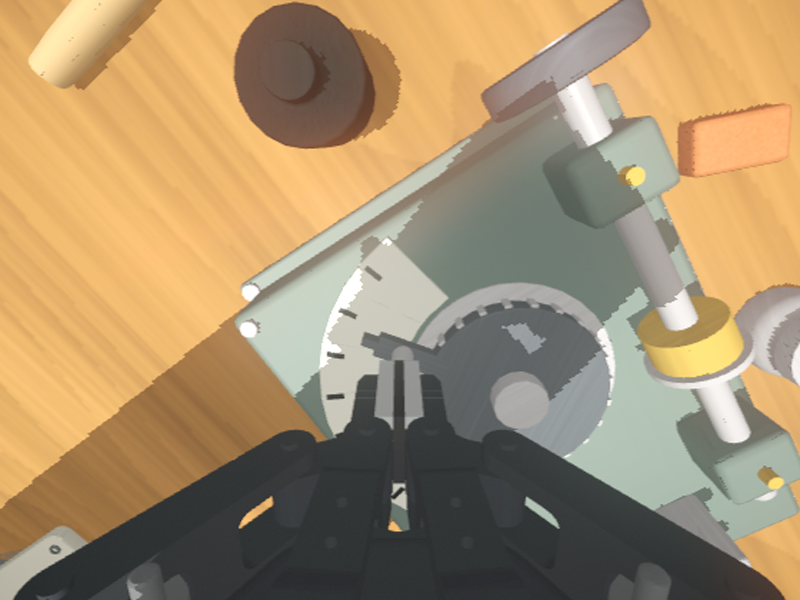

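```bash
python3 -m inch '[0.01,0,0.15,0,1, 0.01,0,0.333,0,1, 0.01,0,0.333,0,1, 0.01,0,0.333,0,1]'; python3 w.py '[502.3,128.7,120]'
python3 - <<'E'
from h import *
w=snap('wrist','wrist2'); s=snap('side','side2'); crop('side2',150,120,240,180)
E
```

```text
t: 1.38
eef_pos: [505.8, 130.7, 121.9]
orientation: [2.799, 1.426, 0.004]
force: [-0.1, -0.2, 1.0]
opening: -0.3
finger_force: 0.0
1.375 [505.8 130.7 121.9] toolx ang 53.98256499327627 F [-0.1 -0.2  1. ]
[502.3,128.7,120] [-0.0148 -0.0065  0.0076]
scale 3.3333333333333335
```

View pics/side2_c.png

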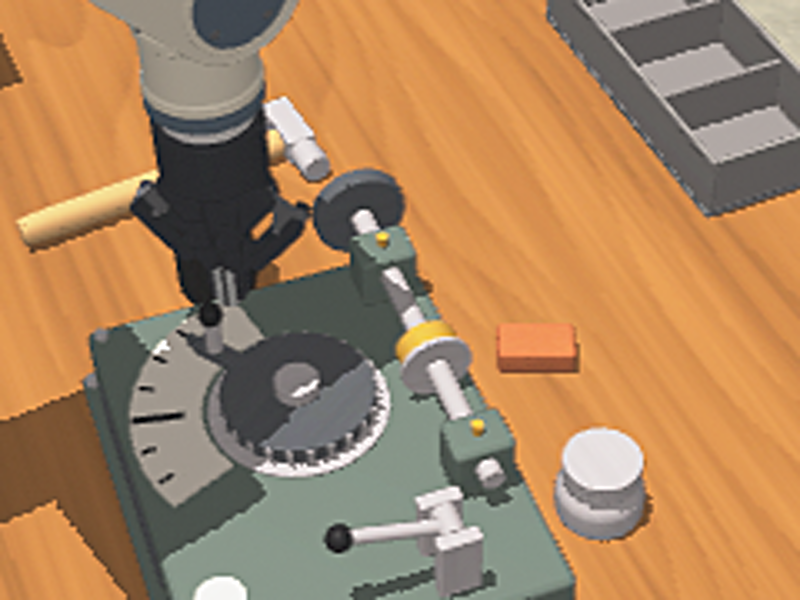

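```bash
cat > arc.py <<'E'
import sys
from h import *
s=bot.state();R=cv2.Rodrigues(np.array(s['orientation'],float))[0]
print(np.round(s['eef_pos'],1),s['force'])
ax=np.array([521.16,39.34]);n=np.array([np.cos(np.radians(234)),np.sin(np.radians(234))])
for th in map(float,sys.argv[2:]):
    p=ax+72*np.array([np.cos(np.radians(th)),np.sin(np.radians(th))])-float(sys.argv[1])*n
    print(th,np.round(p,1),np.round(R.T@(np.r_[p,120]-s['eef_pos'])/250,4))
E
python3 arc.py 20 123 130 137 144 150 156 158 164
```

```text
[505.9 131.  122.3] [-0.21265416 -0.43049932  0.44730657]
123.0 [493.7 115.9] [-0.0775 -0.0042  0.009 ]
130.0 [486.6 110.7] [-0.111  -0.0147  0.0088]
137.0 [480.3 104.6] [-0.1456 -0.0212  0.0087]
144.0 [474.7  97.8] [-0.1807 -0.0233  0.0086]
150.0 [470.6  91.5] [-0.2108 -0.0217  0.0085]
156.0 [467.1  84.8] [-0.2406 -0.017   0.0084]
158.0 [466.2  82.5] [-0.2504 -0.0147  0.0084]
164.0 [463.7  75.4] [-0.2792 -0.0059  0.0084]
```

```bash
python3 -m inch '[-0.04,-0.002,0,0,1, -0.078,-0.004,0,0,1, -0.095,-0.01,0,0,1, -0.111,-0.015,0,0,1, -0.128,-0.018,0,0,1]'; python3 arc.py 20 133 137 141 145 148 150 152 156
python3 - <<'E'
from h import *
s=snap('side','side3'); crop('side3',150,120,240,180)
E
```

```text
t: 2.1
eef_pos: [481.7, 107.5, 120.1]
orientation: [-2.799, -1.426, -0.0]
force: [-0.4, 2.3, 1.4]
opening: -0.1
finger_force: 1.1
[481.7 107.5 120.1] [-0.3845397   2.34843646  1.44856027]
133.0 [483.8 108.2] [0.0071 0.0054 0.0006]
137.0 [480.3 104.6] [-0.0127  0.0023  0.0006]
141.0 [477.  100.8] [-0.0328  0.0005  0.0005]
145.0 [473.9  96.8] [-0.0528  0.0002  0.0005]
148.0 [471.9  93.7] [-0.0679  0.0009  0.0005]
150.0 [470.6  91.5] [-0.0779  0.0017  0.0005]
152.0 [469.3  89.3] [-0.0879  0.003   0.0005]
156.0 [467.1  84.8] [-0.1077  0.0064  0.0005]
scale 3.3333333333333335
```

View pics/side3_c.png

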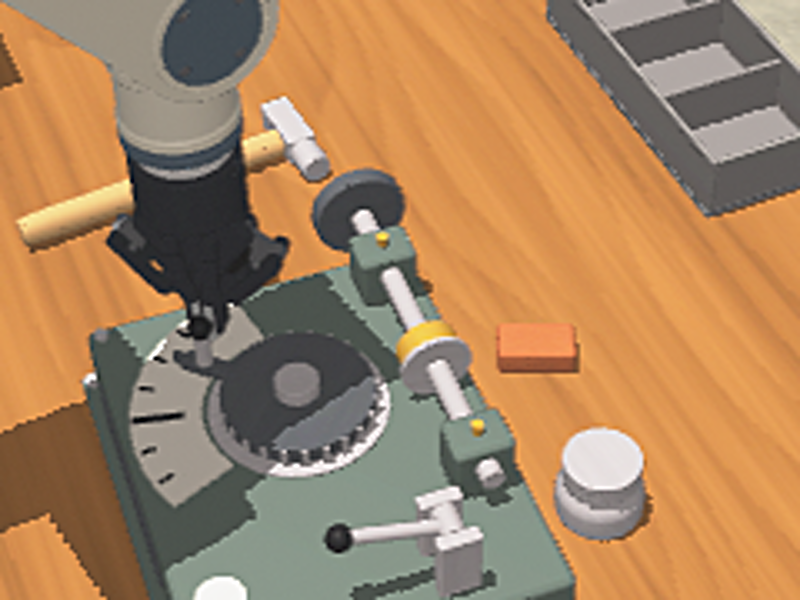

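```bash
cat > ba.py <<'E'
import sys
from h import *
c=load(sys.argv[1]);u,v=float(sys.argv[2]),float(sys.argv[3])
p=ray(c,150+u/3.3333,120+v/3.3333,122)[:2];d=p-[521.16,39.34];print(p,np.linalg.norm(d),np.degrees(np.arctan2(d[1],d[0])))
E
python3 ba.py side2 210 313; python3 ba.py side3 201 327
```

```text
[481.55489811 100.74533507] 73.0696877656532 122.82113359408957
[471.50785379  90.66011426] 71.40791098052608 134.05361296419164
```

```bash
python3 -m inch '[-0.021,0,0,0,1, -0.041,0,0,0,1, -0.06,0,0,0,1, -0.078,0.002,0,0,1, -0.093,0.004,0,0,1]'; python3 arc.py 20 152 155 158 160 161 162 163 164
```

```text
t: 2.78
eef_pos: [468.7, 87.8, 120.0]
orientation: [-2.799, -1.426, 0.0]
force: [-0.2, 2.5, -0.0]
opening: 0.1
finger_force: 0.9
[468.7  87.8 120. ] [-0.20088864  2.49426155 -0.0208893 ]
152.0 [469.3  89.3] [ 0.0064 -0.0014  0.0002]
155.0 [467.7  85.9] [-0.0084  0.0011  0.0002]
158.0 [466.2  82.5] [-0.0231  0.0043  0.0002]
160.0 [465.3  80.1] [-0.0329  0.0069  0.0002]
161.0 [464.8  79. ] [-0.0377  0.0084  0.0002]
162.0 [464.4  77.8] [-0.0425  0.0099  0.0002]
163.0 [464.1  76.6] [-0.0472  0.0115  0.0002]
164.0 [463.7  75.4] [-0.052   0.0132  0.0002]
```

```bash
python3 -m inch '[-0.012,0.002,0,0,1, -0.023,0.004,0,0,1, -0.033,0.007,0,0,1, -0.04,0.009,0,0,1, -0.04,0.009,0,0,1]'; python3 arc.py 20 162 
python3 -m inch '[0.02,0,0,0,1, 0.06,0,0,0,1, 0.1,0,-0.2,0,1, 0.1,0,-0.4,0,1, 0.1,0,-0.4,0,1]'
python3 - <<'E'
from h import *
s=snap('side','side4');w=snap('wrist','wrist4'); 
P=ray(s,150+180/3.333,120+330/3.333,80)
a=s['pixels'][185:275,170:270];b=s['pixels'][235:305,220:290]
im=np.hstack([cv2.resize(x[:,:,::-1],None,fx=4,fy=4,interpolation=cv2.INTER_CUBIC) for x in (a,)]);
b=cv2.resize(w['pixels'][:,:,::-1],None,fx=.7,fy=.7)
o=np.zeros((360,800,3),np.uint8);o[:360,:400]=im;o[:294,400:792]=b;cv2.imwrite('pics/m4.png',o)
E
```

```text
t: 3.4
eef_pos: [464.8, 78.6, 120.1]
orientation: [2.799, 1.426, -0.0]
force: [-0.4, 0.7, 0.4]
opening: 0.3
finger_force: 0.3
[464.8  78.6 120.1] [-0.42699174  0.67470231  0.38516707]
162.0 [464.4  77.8] [-0.0035  0.0008  0.0003]
t: 4.03
eef_pos: [482.4, 100.0, 223.8]
orientation: [2.797, 1.426, 0.012]
force: [-1.5, -0.3, -0.3]
opening: -0.1
finger_force: 0.0
```

View pics/m4.png

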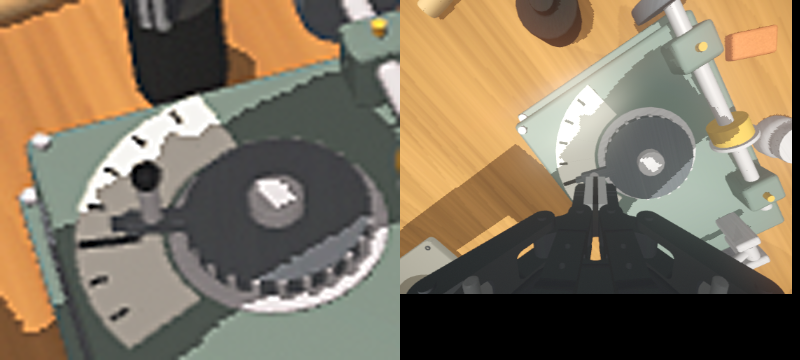

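```bash
python3 - <<'E'
from h import *
s=load('side4')
for u,v,z in((146,176,122),(114,222,84),(80,243,74),(138,238,74)):
    p=ray(s,170+(u-1.5)/4,185+(v-1.5)/4,z)[:2];d=p-[521.16,39.34];print(p,np.linalg.norm(d),np.degrees(np.arctan2(d[1],d[0])))
for th in(155,158,161,164):
  for r,z in((72,122),(96,79.5)):
    a=np.radians(th);print(th,(proj(s,[521.16+r*np.cos(a),39.34+r*np.sin(a),z])-[170,185])*4+1.5)
E
python3 w.py
```

```text
[452.32870566  63.59871298] 72.98104025021235 160.58564320882488
[431.06637647  71.30344548] 95.5956214873014 160.46631596542858
[409.63348799  72.80176641] 116.43819258235577 163.29895872399297
[441.58988806  62.52871209] 82.88014890223496 163.7525622018901
155 [[148.53278464 166.6950022 ]]
155 [[115.42830164 215.1373944 ]]
158 [[147.95551398 171.62821636]]
158 [[114.58545935 221.68790866]]
161 [[147.72439092 176.57194704]]
161 [[114.19165612 228.26104302]]
164 [[147.84228124 181.51260474]]
164 [[114.25174492 234.83878566]]
4.125 [479.8  99.4 220.3] toolx ang 54.02141656554516 F [-0.3  0.3 -0.3]
```

```bash
python3 -m inch '[0,0,0.2,0,1, 0,0,0.4,0,1, 0,0,0.4,0,1, -0.07,0,0.4,0,1, -0.1,0,0.4,0,1]'; python3 arc.py 20 161.6 165
python3 -m inch '[-0.008,0.002,0,0,1, -0.016,0.005,0,0,1, -0.016,0.005,0,0,1, -0.016,0.005,0,0,1]';python3 arc.py 20 165
python3 -m inch '[0.02,0,0,0,1, 0.06,0,0,0,1, 0.1,0,-0.2,0,1, 0.1,0,-0.4,0,1, 0.1,0,-0.4,0,1]'
python3 - <<'E'
from h import *
s=snap('side','side5');c=snap('scene','scene5')
a=s['pixels'][185:275,170:270];b=c['pixels'][170:260,165:265]
f=lambda x:cv2.resize(x[:,:,::-1],None,fx=4,fy=4,interpolation=cv2.INTER_CUBIC)
d=s['pixels'][260:310,240:310]
o=np.zeros((600,800,3),np.uint8);o[:360]=np.hstack([f(a),f(b)]);o[370:570,:280]=f(d);cv2.imwrite('pics/m5.png',o)
E
```

```text
t: 4.75
eef_pos: [464.7, 77.9, 121.4]
orientation: [2.799, 1.425, 0.002]
force: [1.7, 2.0, -1.1]
opening: 0.0
finger_force: 1.2
[464.7  77.9 121.4] [ 1.72723391  1.97762861 -1.09566157]
161.6 [464.6  78.2] [ 0.0009 -0.001   0.0057]
165.0 [463.4  74.2] [-0.0152  0.0047  0.0057]
t: 5.25
eef_pos: [463.9, 74.9, 120.3]
orientation: [2.799, 1.426, 0.001]
force: [1.6, 0.6, 0.3]
opening: 0.1
finger_force: 0.6
[463.9  74.9 120.3] [1.58550552 0.63025474 0.30630094]
165.0 [463.4  74.2] [-0.0037 -0.0001  0.0013]
t: 5.88
eef_pos: [480.9, 96.0, 223.6]
orientation: [2.797, 1.426, 0.011]
force: [0.5, -1.1, -0.9]
opening: -0.2
finger_force: 0.0
```

View pics/m5.png

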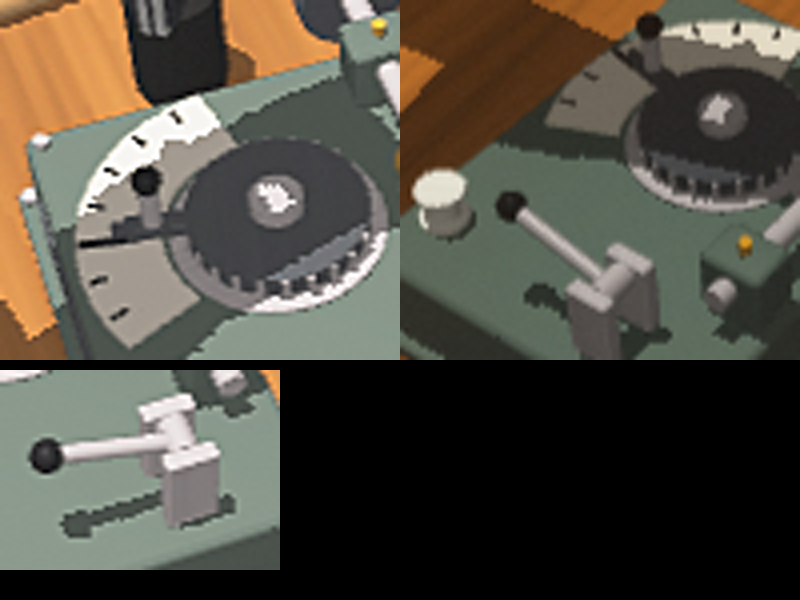

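```bash
python3 - <<'E'
from h import *
s,c=load('side5'),load('scene5')
S=lambda u,v:(s,240+(u-1.5)/4,260+(v-371.5)/4)
C=lambda u,v:(c,165+(u-401.5)/4,170+(v-1.5)/4)
def tri(obs):
    A=[];b=[]
    for cam,u,v in obs:
        p=ray(cam,u,v,0);q=ray(cam,u,v,200);d=(q-p)/np.linalg.norm(q-p);N=np.eye(3)-np.outer(d,d);A.append(N);b.append(N@p)
    A=np.vstack(A);b=np.hstack(b);x=np.linalg.lstsq(A,b,rcond=None)[0];return x,np.abs(A@x-b).max()
print('ball',tri([S(46,455),C(511,206)]), ray(*S(46,455),132),ray(*C(511,206),132))
print('cheekfar',tri([S(166,408),C(631,258)]),'near',tri([S(191,455),C(592,293)]))
print('bar base',tri([S(160,443),C(592,268)]))
E
python3 w.py '[490,-118,220]'
```

```text
ball (array([ 488.61425383, -121.60135722,  134.02513109]), np.float64(0.2657863605266897)) [ 489.03919179 -120.57820928  132.        ] [ 487.01136983 -119.81996689  132.        ]
cheekfar (array([ 561.52041102, -108.07975078,  119.23500724]), np.float64(0.8000581671790172)) near (array([ 560.28745225, -142.40401575,  121.41291589]), np.float64(1.1183217904478937))
bar base (array([ 548.9288489 , -127.96122621,  121.0200458 ]), np.float64(1.4822970456400526))
5.975 [478.3  95.4 220.1] toolx ang 54.02210989938709 F [-0.2 -0.4  0.1]
[490,-118,220] [-6.632e-01  5.393e-01  5.000e-04]
```

```bash
python3 -m inch '[-0.3,0.24,0,0,1, -0.673,0.546,0,0,1, -0.673,0.546,0,0,1, -0.673,0.546,0,0,1, -0.673,0.546,0,0,1]'; python3 -m inch '[0,0,0,0,1, 0,0,0.1,0,1, 0,0,0.16,0,1, 0,0,0.16,0,1]';python3 w.py '[490,-121,113]'
python3 - <<'E'
from h import *
w=load('wrist0'); print('bobbin',ray(w,105/1.4286,427/1.4286,96))
E
```

```text
t: 6.6
eef_pos: [488.9, -122.8, 218.3]
orientation: [-2.8, -1.421, 0.004]
force: [0.4, 1.1, -0.2]
opening: -0.0
finger_force: 0.0
t: 7.1
eef_pos: [488.8, -120.2, 178.8]
orientation: [-2.796, -1.427, 0.004]
force: [0.1, -0.1, -0.1]
opening: -0.3
finger_force: 0.0
7.1 [ 488.8 -120.2  178.8] toolx ang 54.07329731593001 F [ 0.1 -0.1 -0.1]
[490,-121,113] [0.0007 0.0067 0.2631]
bobbin [ 414.4817404  -111.78338502   96.        ]
```

Bobbin is 75 mm away: clear. Press down slowly.

```bash
python3 -m inch '[0,0.005,0.05,0,1, 0,0.005,0.09,0,1, 0,0.005,0.13,0,1, 0,0.005,0.17,0,1, 0,0.005,0.2,0,1]'; python3 -m inch '[0,0,0.02,0,1, 0,0,0.04,0,1, 0,0,0.055,0,1, 0,0,0.068,0,1, 0,0,0.068,0,1]'; python3 w.py '[490,-121,113]'
```

```text
t: 7.72
eef_pos: [490.8, -122.1, 129.4]
orientation: [2.799, 1.426, 0.0]
force: [0.2, 0.2, 1.7]
opening: -0.3
finger_force: 0.6
t: 8.35
eef_pos: [491.0, -122.1, 113.1]
orientation: [2.799, 1.426, 0.0]
force: [1.3, -0.3, 1.2]
opening: -0.0
finger_force: 0.8
8.35 [ 491.  -122.1  113.1] toolx ang 54.002476549515876 F [ 1.3 -0.3  1.2]
[490,-121,113] [ 0.0014 -0.0058  0.0005]
```

```bash
python3 -m inch '[0,0,0.006,0,1, 0,0,0.01,0,1, 0,0,0.01,0,1]'; python3 w.py
```

```text
t: 8.72
eef_pos: [491.3, -122.3, 112.0]
orientation: [2.798, 1.426, 0.002]
force: [-2.3, 0.4, 17.8]
opening: -0.2
finger_force: 8.9
8.725 [ 491.3 -122.3  112. ] toolx ang 54.00332774208147 F [-2.3  0.4 17.8]
```

Stop reached (18 N). Retreat straight up and check.

```bash
python3 -m inch '[0,0,-0.1,0,1, 0,0,-0.3,0,1, 0,0,-0.5,0,1, 0,0,-0.5,0,1, 0,0,-0.5,0,1]'; python3 -m inch '[0,0,0,0,1, 0,0,0,0,1, 0,0,0,0,1]'
python3 - <<'E'
from h import *
s=snap('side','side6');c=snap('scene','scene6')
f=lambda x:cv2.resize(x[:,:,::-1],None,fx=4,fy=4,interpolation=cv2.INTER_CUBIC)
o=np.zeros((600,800,3),np.uint8);o[:360]=np.hstack([f(s['pixels'][185:275,170:270]),f(c['pixels'][170:260,165:265])]);o[370:570,:280]=f(s['pixels'][260:310,240:310]);cv2.imwrite('pics/m6.png',o)
E
```

```text
t: 9.35
eef_pos: [489.9, -121.9, 235.0]
orientation: [-2.798, -1.426, 0.002]
force: [-0.2, 0.2, -0.4]
opening: 0.1
finger_force: 0.0
t: 9.72
eef_pos: [490.4, -122.0, 234.8]
orientation: [-2.798, -1.426, 0.002]
force: [0.4, -0.6, -0.2]
opening: 0.3
finger_force: 0.0
```

View pics/m6.png

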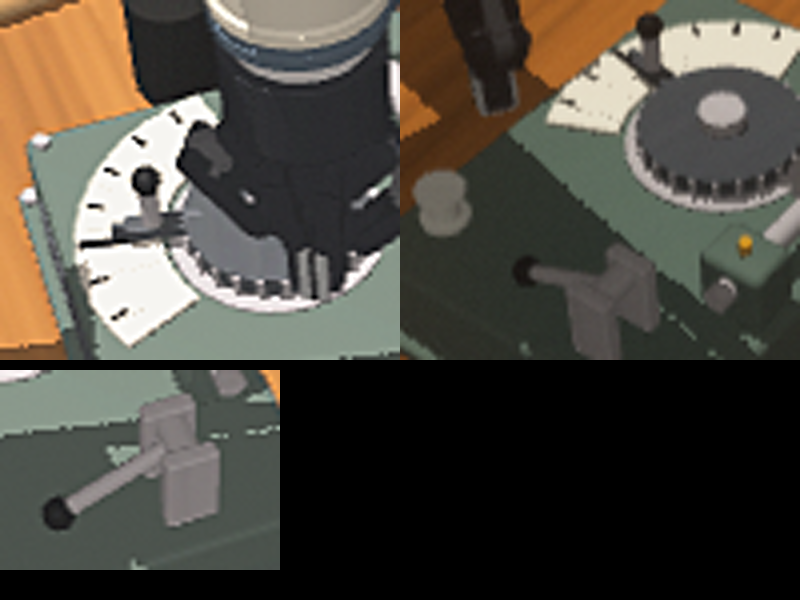

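The handle is down (ball at (58,512) in the lower crop). The lever ball is still at (146,180), with the pointer on the long mark.

```bash
python3 -c "from station import bot; print(bot.hand_in())"
```

```text
the job is handed in; nothing more can be done
None
```

The job is handed in with no verdict returned: the pointer is within about 1 degree of the long mark's centre line, the clamp handle is pressed down to its stop, the arm is clear of everything, and no loose thing was touched.

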